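# Move the battery pack from the charger to the stirrer

### The arm

A 6-joint arm with a two-finger parallel gripper is mounted at the origin on a cart in front of the work surface, level with it; the furniture and walls round the work are solid. World frame = base frame: x ahead of the robot, y to its left, z up, the work surface at z = 0. Lengths are in mm, angles in rad, forces in N, time in s.
With the tool pointing down it reaches from about 350 to 875 mm from the base axis. Payload 4.2 kg.
Tool frame: the origin (TCP) lies at the very end of the fingers, on their centre line; the grasp point (between the pads) lies 19 mm behind it (pinch_z is the distance from the TCP to the grasp point, in mm); z points along the fingers, y is the line along which they close (so a half turn about z gives the same grasp; the last joint's range is limited). The gripper opens to 85 mm and grips with 20 to 120 N. Pads are 22 mm wide; open, the fingers measure 114 mm over their backs; the gripper's body (76 mm by 85 mm) begins 54 mm behind the grasp point. The pads swing forward as they close: fully open they stand 13 mm farther back than shut.
Start: joints at [-1.011, 0.385, 0.008, 0, -1.194, -0.259], TCP at [185.193, -596.911, 231.312] pointing down, gripper open.
Joint ranges: [-3.14, 3.14], [-1.21, 2.06], [-1.07, 1.41], [-3.16, 2.05], [-2.99, -0.16], [-3.1, 3.1]. Speed limits (rad/s): [2.79, 2.79, 3.14, 3.14, 3.14, 3.14].

### API

Orientations are given as a unit quaternion [x, y, z, w].
In Python, from bench import * gives the robot as it stands.
- The arm moves only by the tool arm_command, never from a script. Its argument "steps" is one flat list of numbers, 4 for each row, row after row: the shift along the tool's x, y, z in m, then the turn about the tool's z in rad. In form: [tx, ty, tz, roll, tx, ty, tz, roll, ...]. A call has 1 to 20 rows; each row shifts and turns the commanded pose from where the row before left it, along the tool's axes as they then stand; what a row does not reach is not made up. A row lasts 1/8 s, in which the tool goes at most 62.5 mm and 10.7 degrees, less where a joint would pass 70% of its speed; a pose out of reach is approached as far as the arm can. A call with a gripper value outside its range is refused whole. "grip" is the finger opening in m, from 0 to 0.0854, set as the call begins (left out, the last holds). The fingers move at their own pace and stop on an object; the grip force is fixed at half the most. Time passes only in rows, so rows that do not move let the fingers close. It gives the time, the measured TCP pose, the force, the opening and the grip force at its end, in the units of the state.
- read_state(): the state, without advancing time (a new reading comes with each control period).
- get_image(name): name is "scene" or "side" or "wrist"; returns the picture (480x640x3 uint8, red, green, blue); there is no depth.
- get_calibration(name): a dict with "camera_matrix" (3x3 intrinsics, pixels), "k1" (the pictures are not rectified: a ray, as slopes to the right and down, at radius r is drawn at 1 + k1 r^2 times it, then the intrinsics apply), "cam_to_world" (4x4, takes a point from camera to world coordinates). Camera axes: x right, y down, z forward; pixel columns grow to the right and rows downward; lengths in mm; the calibration is good to about 2 mm. A picture is of the moment at which its call begins: read the wrist's pose just before it. get_calibration takes no time and is no camera call; for the wrist camera it gives the pose at the moment of the call.
- job_done(): hands the job in; it is judged then, once.
The state is a dict: "clock": time; "joints": joint angles; "joint_vel": joint speeds; "joint_efforts": joint torques, N m; "position": TCP position; "ee_rot": TCP orientation; "contact_force": force on the tool from outside, world axes, zero at the start; "wrist_torque": the same for the moment, N m; "gripper_width": finger opening in mm; "grasp_force": force on a finger pad.
Only numpy, scipy, OpenCV 4.12 (cv2) and the standard library are available. Lean on these libraries where they do the work, as an engineer would, in place of code of your own. Each camera call takes 0.05 s, during which the arm holds its last target. There are 200 camera calls.

### The job

Take the charged battery pack out of the charger - press the charger's catch tab so that the pack pops loose, then slide it off its rail - and slide it gently onto the stirrer's rail, nose first, until the spring catch clicks and holds it. Do not press hard on the tab or pull on a latched pack, do not ram the pack into the stirrer's rubber buffers (more than about 12 N on them is too much), and leave the beaker, bottle and timer where they stand.

Things in the scene. Friction and masses are not known exactly. Their poses are not given: they have to be found in the camera images.
- pack: Battery pack, a grey block 60 mm long (x), about 0.2 kg, latched in the charger at the start. Origin: centre of its underside; +x is its nose, z up. Foot: two flanges, 60 mm wide over both, 6 mm thick, full length; between them the underside is 6 mm hollow but for a 20 mm long keel at the nose, behind which the catch's tooth hooks.
- pack_grip (a point): On the pack's centre line, 38 mm above its underside, axes as the pack's: where to grip it across y from above. Upper body 44 mm wide with flat ribbed sides, 6 to 50 mm above the underside; keep finger tips at least 16 mm above the underside, clear of the rail's lips.
- charger: The charger, fixed to the bench: an aluminium slide rail, 97 mm wide, ending at a low white housing (34 mm high). Origin: on the worktop under the lipped part of the rail; +x along the rail from its open end to the housing (the push-in way), z up. Packs ride with their underside 16 mm above the worktop on two slick runners from x = -100 to +98 mm, in line with x, at y = 0.
- charger_mouth (a point): Mouth of the charger's lips, on the centre line 16 mm up, at x = -22 mm of the charger. From here to 70 mm further in, walls (63 mm apart) with lips (51 mm apart, 8 mm over the runners, tops 28 mm over the worktop) hold the flanges; flared guides reach 24 mm out of it (32 mm high at most). Lift a pack off only with its nose 12 mm or more outside this point.
- charger_stop: Dark steel stop block (46 mm high) on the charger's rail with the catch, ejector and buffers it carries. Origin: on the worktop, under the centre of a latched pack; axes as the charger's. It is clamped up to 8 mm either way of the charger's origin along the rail.
- charger_tab (a point): Centre of the top of the charger's catch tab: ribbed grey, 32 mm along the rail, 35 mm across, 14 mm above the worktop, at the rail's open end, 120 mm from the latched pack's centre. Press it straight down 5.5 mm or more with shut fingers to free the pack (4 to 9 N in all); firm end at 7 mm.
- charger_catch (a joint): Downward travel of the charger's catch, m: 0 up (latching), 0.007 fully pressed. It springs up again when let go.
- charger_ejector (a joint): How far the charger's spring ejector pin is pushed in, m: about 0.011 with a latched pack; 0 once it has pushed the freed pack 11 mm towards the open end, where the tooth can no longer hook it. Spring 3.5 N at 0, 6.3 N at 0.011.
- stirrer: Cordless magnetic stirrer, fixed to the bench: an identical slide rail ending at a larger white housing (46 mm high) with a round steel plate on top. Origin and axes as the charger's; empty at the start. Its stop block, with the catch, is set to another place: the centre of a seated pack lies anywhere from x = -10 to +32 mm, not measured; find it by feel.
- stirrer_mouth (a point): Mouth of the stirrer's lips, as charger_mouth, at x = -22 mm of the stirrer. Lower the pack onto the runners with its nose 14 to 20 mm outside this point, nose towards the housing, then slide it in: the tooth's ramp (a few N), in the last 11 mm the ejector (3.5 to 6.3 N), the click, and 1 mm farther two rubber buffers of 10 N per mm.
- stirrer_catch (a joint): Downward travel of the stirrer's catch, m: 0 up, about 0.005 while the pack's keel rides over the tooth, back to 0 at the click.
- stirrer_ejector (a joint): How far the stirrer's ejector pin is pushed in, m: 0 free, 0.011 with a pack held by the catch, 0.012 where the buffers begin.
- stirrer_buffer (a joint): Compression of the stirrer's rubber buffers, m: 0 untouched; 10 N per mm; more than 0.0013 (13 N) is too much.
- beaker: Bystander: a clear plastic beaker, 56 mm wide, 65 mm high. Origin: centre of its underside.
- standard: Bystander: a small brown glass bottle with a white cap, 28 mm wide, 62 mm high. Origin: centre of its underside.
- timer: Bystander: a white digital timer, 33 x 66 x 55 mm. Origin: centre of its underside.
Not all that is in view belongs to the job. What is shaped like the pack but red or yellow is not meant.

How it is judged:
By the outcome, as a careful person would: the job done as asked, in the order asked, and still so for the second after the job is handed in, with the robot touching nothing.
It also fails if it takes over 64 s, if anything falls off the work surface, if the arm or the gripper's body presses on something with over 40 N, if the wrist force passes 120 N, or if a joint passes its speed limit or range.

## Working session

There is one attempt and no reset: what is moved stays moved. The work goes in short steps, Python scripts to look and compute and a tool call to move; the robot and the scene stay as the last step left them, time stands still between calls to the robot, and variables do not carry over. Pictures are saved under pics/ and viewed, at most 10 in all, crops included, and the job is handed in when it is done.

Besides the shell and the picture viewer there is one more tool, called as name(argument=value, ...), one argument or row to a line, values as JSON. arm_command: Moves the arm, as the interface text tells. Its arguments: {"type":"object","properties":{"steps":{"type":"array","items":{"type":"number"}},"grip":{"type":"number"}},"required":["steps"]}

```bash
mkdir -p pics; ls; python3 - <<'E'
from bench import *
import cv2
for n in("scene","side"):
    c=get_calibration(n);print(n,c)
    cv2.imwrite(f"pics/{n}0.png",get_image(n)[:,:,::-1])
print(read_state())
E
```

```text
pics
scene {'camera_matrix': array([[474.49266922,   0.        , 318.85401548],
       [  0.        , 474.49266922, 242.04917719],
       [  0.        ,   0.        ,   1.        ]]), 'k1': -0.08407240586196287, 'cam_to_world': array([[-9.02207953e-01, -2.79709119e-01,  3.28304156e-01,
         1.07337248e+02],
       [-4.30900016e-01,  5.51730881e-01, -7.14085577e-01,
         8.99247672e+02],
       [ 1.86007065e-02, -7.85719952e-01, -6.18302653e-01,
         8.13467036e+02],
       [ 0.00000000e+00,  0.00000000e+00,  0.00000000e+00,
         1.00000000e+00]])}
side {'camera_matrix': array([[523.6580653 ,   0.        , 318.74827217],
       [  0.        , 523.6580653 , 242.49720834],
       [  0.        ,   0.        ,   1.        ]]), 'k1': -0.10689801957405881, 'cam_to_world': array([[-8.35572806e-01, -3.03616043e-01,  4.57859568e-01,
         3.86391280e+01],
       [-5.48828556e-01,  4.98640768e-01, -6.70928163e-01,
         7.45188793e+02],
       [-2.46028926e-02, -8.11895734e-01, -5.83283821e-01,
         6.87265108e+02],
       [ 0.00000000e+00,  0.00000000e+00,  0.00000000e+00,
         1.00000000e+00]])}
{'clock': 0.1, 'joints': array([-1.01141520e+00,  3.85465976e-01,  6.78582518e-03, -4.04979149e-04,
       -1.19400295e+00, -2.58599835e-01]), 'joint_vel': array([ 0.00065945, -0.00286998,  0.0015981 ,  0.00122282, -0.00146238,
       -0.00186003]), 'joint_efforts': array([-8.52318681e-04, -3.93318093e+01,  1.88928956e+01,  4.19803038e+00,
       -2.59328182e-03,  4.95930763e-06]), 'position': array([ 185.02682319, -596.45075119,  230.35282064]), 'ee_rot': array([-1.49750470e-01,  9.88723354e-01,  9.40426624e-04, -2.02477296e-04]), 'contact_force': array([-0.01467694, -0.35951138,  0.42626874]), 'wrist_torque': array([0.00398252, 0.01268861, 0.00985946]), 'grasp_force': 0.0, 'gripper_width': 85.43465570005353}
```

View pics/scene0.png

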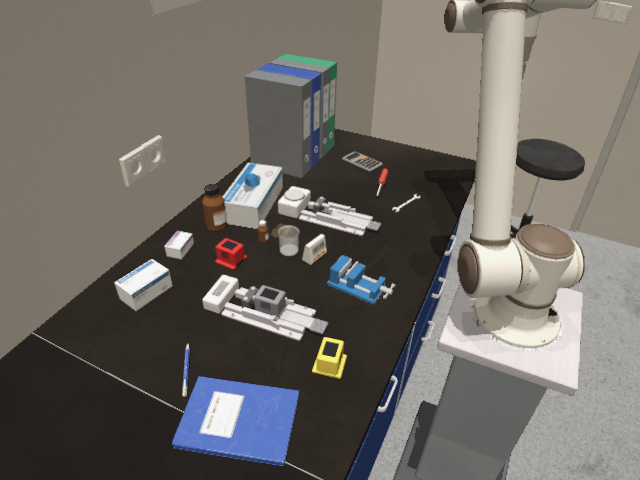

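View pics/side0.png

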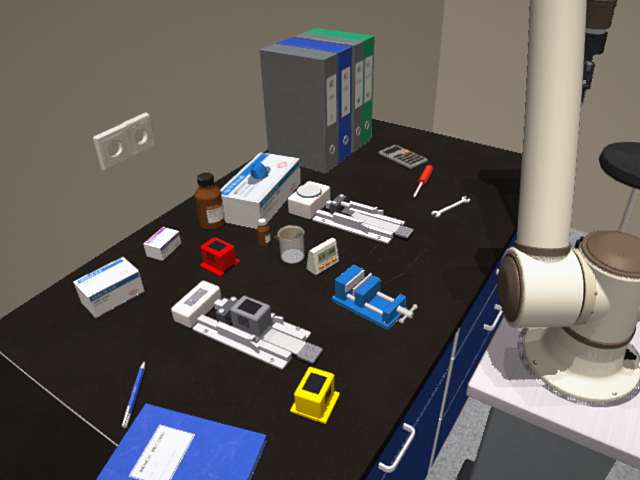

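The side view shows the charger with the grey pack at about (250,312), its tab near (310,352) and its housing at (197,303). The stirrer housing is at (309,198) and its tab at (403,233). I'll compute rough positions, then refine with the wrist camera.

```bash
cat > h.py <<'E'
from bench import *
import cv2, numpy as np
def ray(c,uv):
    K=c["camera_matrix"]; d=np.array([c["k1"],0,0,0,0.])
    p=cv2.undistortPoints(np.array([[uv]],float),K,d,None,None)[0,0] if 0 else None
    q=np.array([(uv[0]-K[0,2])/K[0,0],(uv[1]-K[1,2])/K[1,1]]);s=q.copy()
    for _ in range(30): s=q/(1+c["k1"]*(s@s))
    T=c["cam_to_world"]; return T[:3,3],T[:3,:3]@np.r_[s,1]
def at(c,uv,z):
    o,d=ray(c,uv); return o+d*(z-o[2])/d[2]
def proj(c,P):
    T=c["cam_to_world"]; p=T[:3,:3].T@(np.asarray(P,float)-T[:3,3]); s=p[:2]/p[2]
    return s*(1+c["k1"]*(s@s))*c["camera_matrix"][0,0]+c["camera_matrix"][:2,2]
E
python3 - <<'E'
from h import *
np.set_printoptions(precision=1,suppress=True)
c=get_calibration("side")
for n,uv,z in [("ch tab",(310,352),14),("ch pack top",(253,305),66),("ch hous",(196,298),34),("st tab",(403,233),14),("st hous",(309,193),46),("beaker",(292,240),60),("timer",(322,258),28),("bottle",(263,235),30),("blue",(370,300),30)]:
    print(n,at(c,uv,z))
w=get_calibration("wrist");print(w)
s=read_state();print(s["position"])
im=cv2.imread("pics/side0.png")
a=cv2.resize(im[275:371,165:331],None,fx=4.7,fy=4.7,interpolation=cv2.INTER_CUBIC)
cv2.imwrite("pics/c1.png",a)
E
```

```text
ch tab [403.3 247.5  14. ]
ch pack top [521.7 248.   66. ]
ch hous [651.2 265.1  34. ]
st tab [ 425.  -158.7   14. ]
st hous [ 675.  -151.9   46. ]
beaker [583.3  45.1  60. ]
timer [520.1  29.4  28. ]
bottle [675.4  29.5  30. ]
blue [372.1  93.   30. ]
{'camera_matrix': array([[369.4,   0. , 322.9],
       [  0. , 369.4, 240.5],
       [  0. ,   0. ,   1. ]]), 'k1': -0.008812004634457624, 'cam_to_world': array([[  -0.3,    0.9,    0.3,  118.2],
       [   1. ,    0.3,    0.1, -617.8],
       [   0. ,    0.3,   -1. ,  372.9],
       [   0. ,    0. ,    0. ,    1. ]])}
[ 185.  -596.5  230.4]
```

View pics/c1.png

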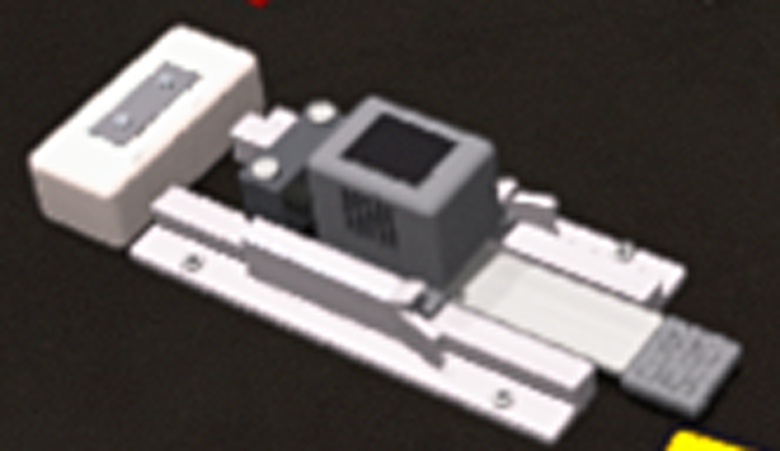

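The crop shows the charger with the pack's top centre at about (251,308) and the tab's centre at (310,352) in the side picture. The rough positions fit the 120 mm tab spacing. Next I move the wrist camera over the stirrer.

arm_command(
  steps=[0,0,0,0.15,0,0,0,0.147,-0.0275,0.044,0,0,-0.0275,0.044,0,0,-0.0275,0.044,0,0,-0.0275,0.044,0,0,-0.0275,0.044,0,0,-0.0275,0.044,0,0,-0.0275,0.044,0,0,-0.0275,0.044,0,0,-0.0275,0.044,0,0,-0.0275,0.044,0,0,0,0,0,0,0,0,0,0],
)

```text
clock: 1.85
position: [458.1, -155.7, 230.9]
ee_rot: [-0.002, 1.0, 0.0, -0.001]
contact_force: [0.2, 0.4, -0.2]
gripper_width: 85.0
grasp_force: 0.0
```

```bash
cat > snap.py <<'E'
from h import *
import sys,pickle
n=sys.argv[1];s=read_state();c=get_calibration("wrist");im=get_image("wrist")[:,:,::-1]
cv2.imwrite(f"pics/{n}.png",im);pickle.dump(c,open(n+".pkl","wb"));print(s["position"],s["ee_rot"],s["clock"],s["contact_force"])
E
python3 snap.py w1
```

```text
[ 458.12149075 -155.71191124  230.86912834] [-2.14535224e-03  9.99997496e-01  7.66740746e-05 -6.31869031e-04] 1.85 [ 0.20406208  0.40344863 -0.16515182]
```

View pics/w1.png

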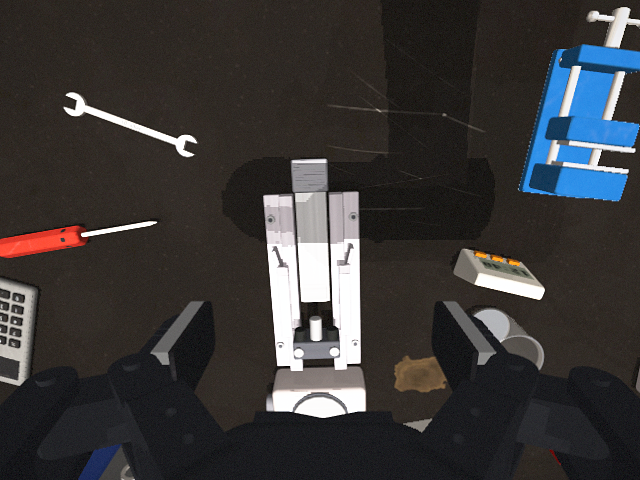

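The wrist view shows the stirrer: tab at about (310,175), mouth flares near y≈250-265, stop block at (317,348), ejector pin at (316,328), housing at (320,390). Next I crop this and move on to the charger.

arm_command(
  steps=[0.002,0.0505,0,0,0.002,0.0505,0,0,0.002,0.0505,0,0,0.002,0.0505,0,0,0.002,0.0505,0,0,0.002,0.0505,0,0,0.002,0.0505,0,0,0.002,0.0505,0,0,0,0,0,0,0,0,0,0],
)

```text
clock: 3.15
position: [441.0, 246.9, 231.0]
ee_rot: [-0.001, 1.0, -0.0, -0.0]
contact_force: [-0.1, -0.6, 0.1]
gripper_width: 85.5
grasp_force: 0.0
```

```bash
python3 snap.py w2; python3 - <<'E'
import cv2,numpy as np
a=cv2.imread("pics/w1.png")[150:400,250:380]; b=cv2.imread("pics/w2.png")[150:450,240:400]
f=lambda i:cv2.resize(cv2.rotate(i,cv2.ROTATE_90_COUNTERCLOCKWISE),None,fx=3,fy=3,interpolation=cv2.INTER_CUBIC)
# orientation: crop col = (row-150)*3 ; crop row = (xmax - x)*3
cv2.imwrite("pics/w1c.png",f(a))
E
```

```text
[440.97896492 246.88396181 231.03300853] [-1.22853949e-03  9.99999095e-01 -3.74481793e-04 -4.00019641e-04] 3.15 [-0.13451534 -0.58157604  0.13088665]
```

View pics/w1c.png

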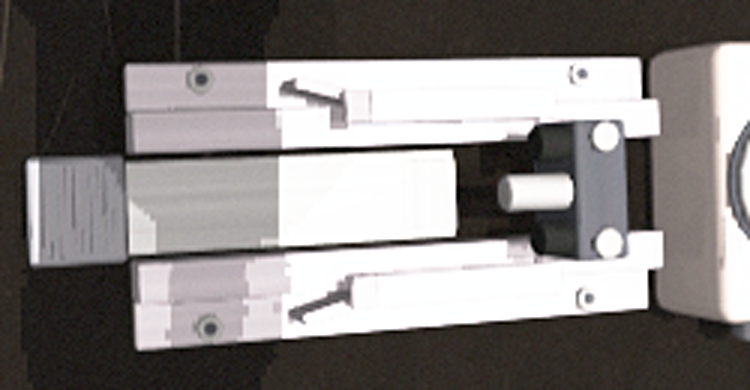

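View pics/w2.png

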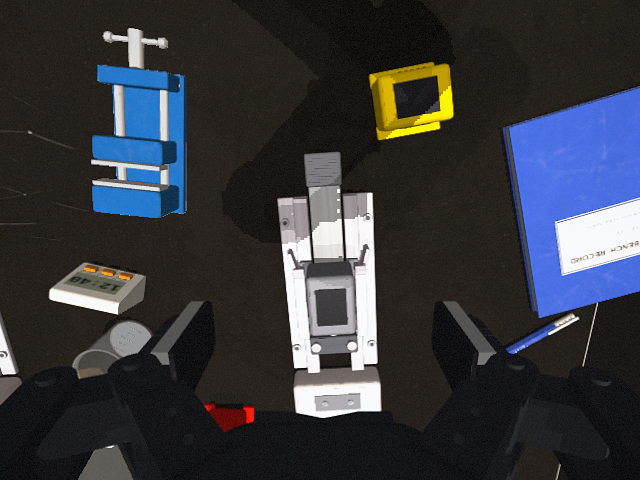

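Stirrer crop: tab centre (77,211), rail corners (125,63), (135,350), (640,58), (648,308), lip mouth corners at (345,125) and (353,277). The wrist picture of the charger puts the tab at (323,169) and the pack's top centre at about (330,307). One more crop for the charger.

```bash
python3 - <<'E'
import pickle
from h import *
np.set_printoptions(precision=1,suppress=True)
b=cv2.imread("pics/w2.png")[145:395,265:395]
cv2.imwrite("pics/w2c.png",cv2.resize(cv2.rotate(b,cv2.ROTATE_90_COUNTERCLOCKWISE),None,fx=3,fy=3,interpolation=cv2.INTER_CUBIC))
c=pickle.load(open("w1.pkl","rb"))
for n,p,z in [("tab",(77,211),14),("tabL",(30,157),14),("tabR",(33,267),14),("tabfL",(125,157),14),("tabfR",(125,262),14),("r1",(125,63),8),("r2",(135,350),8),("r3",(640,58),8),("r4",(648,308),8),("lipL",(345,92),28),("lipL2",(345,123),28),("lipR",(353,277),28),("lipR2",(353,308),28),("pin tip",(500,192),30),("blockL",(600,120),46),("blockR",(608,260),46)]:
    print(n,at(c,(379.5-p[1]/3,150+p[0]/3),z))
E
```

```text
tab [ 426.8 -168.9   14. ]
tabL [ 411.9 -151.7   14. ]
tabR [ 413.  -186.7   14. ]
tabfL [ 442.2 -151.5   14. ]
tabfR [ 442.3 -185.6   14. ]
r1 [ 443.  -120.3    8. ]
r2 [ 446.6 -215.4    8. ]
r3 [ 639.1 -112.5    8. ]
r4 [ 642.9 -207.6    8. ]
lipL [ 513.  -129.7   28. ]
lipL2 [ 513.  -139.9   28. ]
lipR [ 516.  -190.9   28. ]
lipR2 [ 516.  -201.2   28. ]
pin tip [ 568.8 -162.8   30. ]
blockL [ 597.6 -138.4   46. ]
blockR [ 600.8 -185.5   46. ]
```

View pics/w2c.png

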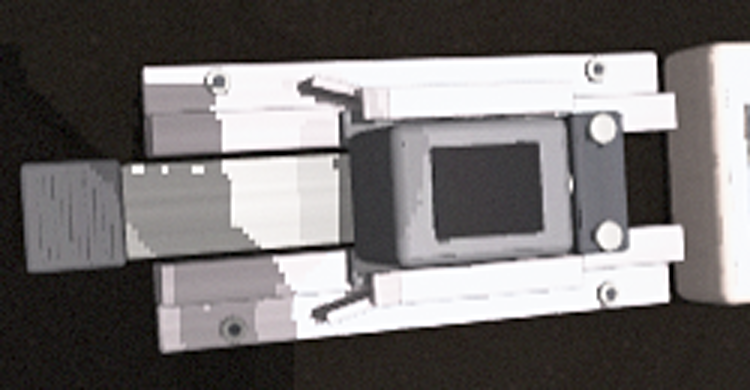

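The charger crop shows the tab corners at (22,165), (120,160), (126,263), (28,272). The rail corners are (144,68), (160,352), (656,53), (669,302), and the pack-top corners are (393,125), (570,117), (575,260), (403,270).

```bash
python3 - <<'E'
import pickle
from h import *
np.set_printoptions(precision=1,suppress=True)
c=pickle.load(open("w2.pkl","rb"))
f=lambda p,z: at(c,(394.5-p[1]/3,145+p[0]/3),z)
def grp(n,ps,z):
    q=np.array([f(p,z) for p in ps]); m=q.mean(0)
    print(n,m,"yaw",np.arctan2(*( (q[1]+q[2]-q[0]-q[3])[[1,0]])),"len",np.linalg.norm(q[1]-q[0]),"wid",np.linalg.norm(q[3]-q[0])); return m
t=grp("tab",[(22,165),(120,160),(126,263),(28,272)],14)
r=grp("rail",[(144,68),(656,53),(669,302),(160,352)],8)
p=grp("pack",[(393,125),(570,117),(575,260),(403,270)],66)
print("lip",f((387,115),28),f((397,275),28)); print("pack-tab",p-t)
s=get_calibration("side");print("side tab",at(s,(310.1,352.2),14),"pack",at(s,(251.2,307.8),66))
E
```

```text
tab [404.2 246.7  14. ] yaw 0.07385195212353451 len 30.985447381538172 wid 33.902695917624996
rail [527.9 254.8   8. ] yaw 0.06612684728499821 len 195.8327778678646 wid 94.38718455826236
pack [523.5 253.6  66. ] yaw 0.054306780893029497 len 59.281148506672146 wid 43.250940822294226
lip [505.6 280.2  28. ] [509.2 226.8  28. ]
pack-tab [119.4   6.9  52. ]
side tab [402.9 247.8  14. ] pack [519.9 255.4  66. ]
```

Charger: the tab is at (404,247), the yaw is about 0.063, the pack centre is (523.5,253.9), and the sizes match. Stirrer: origin about (543,-164), yaw 0.040. Next I move above the tab with shut fingers.

arm_command(
  steps=[0,0,0,-0.063,0.0092,0.0006,0.04,0,0.0092,0.0006,0.04,0,0.0092,0.0006,0.04,0,0.0091,0.0006,0.04,0,0,0,0.035,0,0,0,0,0,0,0,0,0],
  grip=0,
)

```text
clock: 4.2
position: [405.3, 248.1, 37.6]
ee_rot: [-0.033, 0.999, 0.001, 0.001]
contact_force: [1.1, 0.6, 0.4]
gripper_width: 0.2
grasp_force: 0.0
```

arm_command(
  steps=[0,-0.001,0.012,0,0.001,0,0.008,0,0,0,0,0,0,0,0,0],
)

```text
clock: 4.7
position: [403.4, 247.1, 16.4]
ee_rot: [-0.034, 0.999, 0.0, 0.0]
contact_force: [0.7, -0.5, 0.0]
gripper_width: 0.3
grasp_force: 0.0
```

arm_command(
  steps=[0,0,0.002,0,0,0,0.002,0,0,0,0.002,0,0,0,0.001,0,0,0,0.001,0,0,0,0,0],
)

```text
clock: 5.45
position: [403.5, 247.2, 8.5]
ee_rot: [-0.034, 0.999, 0.0, 0.0]
contact_force: [-0.3, 0.8, 3.0]
gripper_width: -0.3
grasp_force: 1.9
```

arm_command(
  steps=[0,0,0.0007,0,0,0,0,0,0,0,0,0],
)

```text
clock: 5.82
position: [403.5, 247.2, 7.8]
ee_rot: [-0.033, 0.999, 0.0, 0.0]
contact_force: [-0.6, 0.8, 3.4]
gripper_width: 0.4
grasp_force: 2.1
```

```bash
python3 - <<'E'
from h import *
a=get_image("side");cv2.imwrite("pics/s2.png",a[:,:,::-1])
b=cv2.imread("pics/side0.png")
# pack displacement via matching dark top patch
t=b[290:325,232:272]
r=cv2.matchTemplate(cv2.imread("pics/s2.png")[270:350,210:310],t,cv2.TM_CCOEFF_NORMED)
print(cv2.minMaxLoc(r))
s=get_calibration("side")
from h import proj
print(proj(s,(523.5,253.9,66)),proj(s,(512.5,253.2,66)),"ref loc (22,20)")
E
```

```text
(-0.2778027057647705, 0.916702389717102, (60, 8), (28, 22))
[250.1093113  306.56626921] [255.24884781 308.61495056] ref loc (22,20)
```

The pack popped about 11 mm out (image shift (6,2) px, predicted (5,2)). Next: rise, open the fingers and go over the pack.

arm_command(
  steps=[0,0,-0.03,0,0,0,-0.04,0,0,0,-0.03,0,-0.0365,-0.0003,0,0,-0.0365,-0.0003,0,0,-0.0362,-0.0003,0,0,0,0,0,0,0,0,0,0],
  grip=0.07,
)

```text
clock: 6.88
position: [511.1, 252.5, 106.4]
ee_rot: [-0.033, 0.999, -0.001, -0.001]
contact_force: [-0.0, -0.8, 0.1]
gripper_width: 70.2
grasp_force: 0.0
```

```bash
python3 snap.py w3
```

```text
[511.10979944 252.47481543 106.44630733] [-3.29807200e-02  9.99454724e-01 -7.77729686e-04 -1.38668158e-03] 6.875 [-0.00562572 -0.80556658  0.10531103]
```

View pics/w3.png

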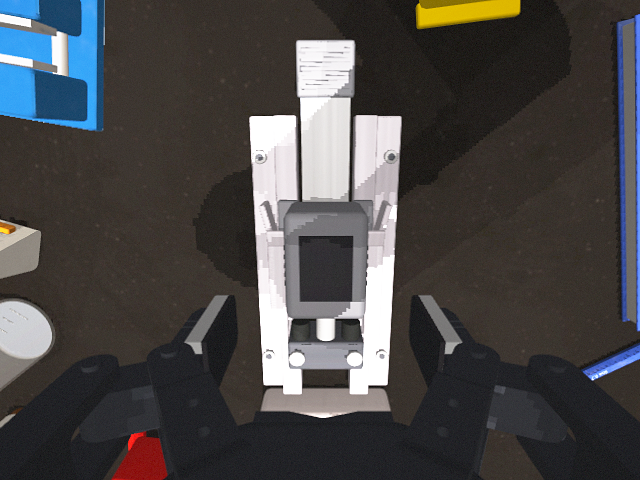

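The pack has moved away from the stop block, and the ejector pin shows. The top outline runs from x≈286-365 and y≈211-318, centre about (326,265).

```bash
python3 - <<'E'
import pickle
from h import *
np.set_printoptions(precision=1,suppress=True)
c=pickle.load(open("w3.pkl","rb"))
for p in [(286,212),(365,210),(364,318),(288,318),(325.7,264.5)]: print(at(c,p,66))
for p in [(250,117),(401,117),(264,384),(388,384)]: print("rail",at(c,p,8))
E
```

```text
[480.2 231.6  66. ]
[476.6 271.3  66. ]
[536.6 276.6  66. ]
[539.3 235.   66. ]
[506.9 253.5  66. ]
rail [433.9 201.9   8. ]
rail [427.8 295.4   8. ]
rail [627.5 214.7   8. ]
rail [621.2 309.4   8. ]
```

arm_command(
  steps=[0.001,0.0011,0.03,0,0,0,0.025,0,0,0,0.015,0,0,0,0,0,0,0,0,0],
)

```text
clock: 7.55
position: [511.6, 254.9, 38.5]
ee_rot: [-0.034, 0.999, 0.0, 0.001]
contact_force: [0.6, 0.0, 0.1]
gripper_width: 70.2
grasp_force: 0.0
```

arm_command(
  steps=[0.001,-0.001,0.003,0,0,0,0,0,0,0,0,0],
)

```text
clock: 7.92
position: [510.4, 253.3, 34.9]
ee_rot: [-0.033, 0.999, 0.0, 0.0]
contact_force: [-0.1, -0.4, -1.1]
gripper_width: 70.0
grasp_force: 0.0
```

arm_command(
  steps=[0,0,0,0,0,0,0,0,0,0,0,0,0,0,0,0,0,0,0,0],
  grip=0.03,
)

```text
clock: 8.55
position: [510.5, 253.4, 34.9]
ee_rot: [-0.034, 0.999, 0.0, 0.0]
contact_force: [-0.8, -0.6, 4.3]
gripper_width: 43.2
grasp_force: 60.6
```

arm_command(
  steps=[0.004,0,0,0,0.008,0,0,0,0.008,0,0,0,0,0,0,0],
)

```text
clock: 9.05
position: [489.1, 251.7, 34.7]
ee_rot: [-0.034, 0.999, -0.0, -0.001]
contact_force: [-1.6, -0.4, 4.9]
gripper_width: 43.3
grasp_force: 60.9
```

arm_command(
  steps=[0.01,0,0,0,0.01,0,0,0,0.01,0,0,0,0.008,0,0,0,0,0,0,0],
)

```text
clock: 9.68
position: [451.1, 248.9, 34.5]
ee_rot: [-0.034, 0.999, -0.001, -0.001]
contact_force: [-0.7, -0.1, 5.1]
gripper_width: 43.1
grasp_force: 61.0
```

arm_command(
  steps=[0,0,-0.01,0,0,0,-0.02,0,0,0,-0.04,0,0,0,-0.04,0,0,0,-0.03,0,0,0,0,0,0,0,0,0],
)

```text
clock: 10.55
position: [451.4, 248.6, 173.1]
ee_rot: [-0.033, 0.999, -0.001, -0.001]
contact_force: [-0.1, -1.1, -1.7]
gripper_width: 43.0
grasp_force: 61.3
```

```bash
python3 - <<'E'
from h import *
s=read_state();print(s["position"],s["clock"],s["contact_force"],s["joints"],s["gripper_width"])
cv2.imwrite("pics/s3.png",get_image("side")[:,:,::-1])
E
```

```text
[451.42512783 248.5948232  173.07625578] 10.55 [-0.09483586 -1.06758977 -1.67587357] [ 8.18072868e-01  2.53732122e-01 -3.41452100e-01 -1.14573727e-03
 -9.78729295e-01 -2.32233892e+00] 42.9839727817594
```

arm_command(
  steps=[0,0,0,0.027,-0.0006,-0.03,0,0,-0.0006,-0.045,0,0,-0.0006,-0.045,0,0,-0.0006,-0.045,0,0,-0.0006,-0.045,0,0,-0.0006,-0.045,0,0,-0.0006,-0.045,0,0,-0.0006,-0.045,0,0,-0.0006,-0.045,0,0,-0.0009,-0.026,0,0,0,0,0,0,0,0,0,0],
)

```text
clock: 12.22
position: [474.9, -165.6, 173.9]
ee_rot: [-0.02, 1.0, 0.0, -0.001]
contact_force: [0.4, -0.2, -1.7]
gripper_width: 42.9
grasp_force: 61.6
```

arm_command(
  steps=[0,0,0.04,0,0,0,0.04,0,0,0,0.02,0,0,0,0,0,0,0,0,0],
)

```text
clock: 12.85
position: [476.2, -165.5, 75.6]
ee_rot: [-0.021, 1.0, -0.0, 0.001]
contact_force: [0.1, 0.1, -1.3]
gripper_width: 43.3
grasp_force: 61.6
```

```bash
python3 snap.py w4;  python3 - <<'E'
from h import *
i=get_image("side")[160:260,270:430,::-1]; j=cv2.imread("pics/w4.png")[140:440,180:460]
i=cv2.resize(i,(480,300),interpolation=cv2.INTER_CUBIC)
cv2.imwrite("pics/s4.png",np.hstack([j,i]))
E
```

```text
[ 476.24694235 -165.46463546   75.55545031] [-2.06164515e-02  9.99787050e-01 -1.97421674e-04  8.81540107e-04] 12.85 [ 0.09371768  0.10854363 -1.26847727]
```

View pics/s4.png

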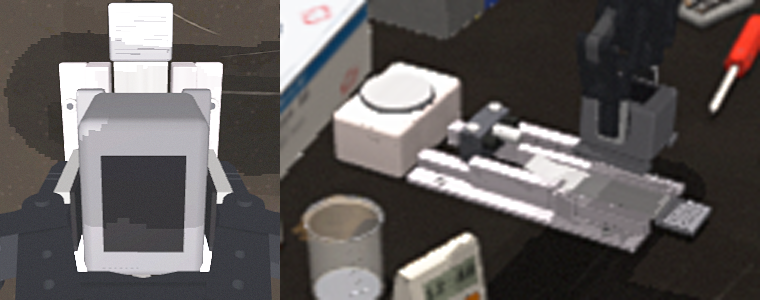

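The pack hangs squarely above the stirrer's rail. In w4 pixels the tab spans x 288-353 and y 144-202, the rail's near corners are (240,203) and (402,203), and the pack's top face spans x≈262-388 with far edge y≈410.

```bash
python3 - <<'E'
import pickle
from h import *
np.set_printoptions(precision=1,suppress=True)
c=pickle.load(open("w4.pkl","rb"))
for n,p,z in [("tab",(320.5,173),14),("r1",(239.5,203),8),("r2",(402.5,203),8),("packnearL",(265,262),107),("packnearR",(382,262),107),("packfarL",(260,410),107),("packfarR",(388,410),107),("flangeback L",(269,233),57),("fbR",(378,233),57)]:
    print(n,at(c,p,z))
E
```

```text
tab [ 427.  -168.8   14. ]
r1 [ 446.6 -214.7    8. ]
r2 [ 442.8 -121.     8. ]
packnearL [ 446.2 -185.2  107. ]
packnearR [ 444.7 -148.   107. ]
packfarL [ 503.1 -187.3  107. ]
packfarR [ 501.2 -141.   107. ]
flangeback L [ 450.3 -190.9   57. ]
fbR [ 448.3 -141.8   57. ]
```

arm_command(
  steps=[0.001,-0.0013,0.02,0,0,0,0.013,0,0,0,0.003,0,0,0,0,0,0,0,0,0],
)

```text
clock: 13.58
position: [474.9, -167.4, 39.2]
ee_rot: [-0.02, 1.0, -0.0, 0.001]
contact_force: [-0.3, 0.3, -1.7]
gripper_width: 42.9
grasp_force: 61.6
```

arm_command(
  steps=[0,0,0.002,0,0,0,0.001,0,0,0,0.001,0,0,0,0.0005,0,0,0,0,0],
)

```text
clock: 14.2
position: [474.6, -167.5, 34.8]
ee_rot: [-0.02, 1.0, -0.0, 0.0]
contact_force: [-0.4, -0.3, 4.9]
gripper_width: 43.2
grasp_force: 62.4
```

arm_command(
  steps=[-0.004,0,0,0,-0.006,0,0,0,-0.006,0,0,0,-0.006,0,0,0,0,0,0,0],
)

```text
clock: 14.82
position: [497.8, -166.6, 34.9]
ee_rot: [-0.02, 1.0, -0.0, 0.001]
contact_force: [0.4, -0.1, 5.2]
gripper_width: 43.4
grasp_force: 62.4
```

arm_command(
  steps=[-0.004,0,0,0,-0.005,0,0,0,-0.005,0,0,0,-0.004,0,0,0,0,0,0,0],
)

```text
clock: 15.45
position: [515.0, -165.9, 34.8]
ee_rot: [-0.02, 1.0, -0.0, 0.001]
contact_force: [-0.5, 0.3, 6.5]
gripper_width: 43.3
grasp_force: 62.5
```

arm_command(
  steps=[-0.003,0,0,0,-0.003,0,0,0,-0.003,0,0,0,0,0,0,0],
)

```text
clock: 15.95
position: [523.0, -165.6, 34.8]
ee_rot: [-0.02, 1.0, -0.0, -0.0]
contact_force: [-2.6, -0.7, 7.3]
gripper_width: 43.5
grasp_force: 62.5
```

arm_command(
  steps=[-0.003,0,0,0,-0.003,0,0,0,0,0,0,0],
)

```text
clock: 16.32
position: [529.9, -165.3, 34.9]
ee_rot: [-0.02, 1.0, -0.0, 0.001]
contact_force: [-1.2, -1.1, 5.1]
gripper_width: 43.6
grasp_force: 62.7
```

arm_command(
  steps=[-0.002,0,0,0,-0.002,0,0,0,0,0,0,0],
)

```text
clock: 16.7
position: [533.7, -165.2, 34.8]
ee_rot: [-0.02, 1.0, -0.0, 0.001]
contact_force: [-0.8, -0.4, 5.6]
gripper_width: 43.3
grasp_force: 62.6
```

arm_command(
  steps=[-0.002,0,0,0,0,0,0,0],
)

```text
clock: 16.95
position: [535.7, -165.1, 34.9]
ee_rot: [-0.02, 1.0, -0.0, 0.001]
contact_force: [-1.5, -1.0, 6.1]
gripper_width: 43.1
grasp_force: 62.6
```

arm_command(
  steps=[-0.002,0,0,0,0,0,0,0],
)

```text
clock: 17.2
position: [536.2, -165.0, 34.7]
ee_rot: [-0.02, 1.0, -0.0, -0.001]
contact_force: [-3.0, -0.4, 7.5]
gripper_width: 43.0
grasp_force: 62.8
```

arm_command(
  steps=[-0.002,0,0,0,0,0,0,0],
)

```text
clock: 17.45
position: [537.0, -165.0, 34.6]
ee_rot: [-0.02, 1.0, -0.0, -0.002]
contact_force: [-5.0, 0.2, 9.2]
gripper_width: 43.1
grasp_force: 62.9
```

arm_command(
  steps=[-0.002,0,0,0,0,0,0,0],
)

```text
clock: 17.7
position: [538.6, -165.0, 34.6]
ee_rot: [-0.02, 1.0, -0.0, -0.003]
contact_force: [-5.8, -0.2, 9.7]
gripper_width: 42.9
grasp_force: 62.9
```

arm_command(
  steps=[-0.002,0,0,0,0,0,0,0],
)

```text
clock: 17.95
position: [540.2, -164.9, 34.5]
ee_rot: [-0.02, 1.0, 0.0, -0.003]
contact_force: [-6.4, -0.4, 10.4]
gripper_width: 43.3
grasp_force: 63.0
```

arm_command(
  steps=[-0.0015,0,0,0,0,0,0,0],
)

```text
clock: 18.2
position: [541.5, -164.9, 34.5]
ee_rot: [-0.02, 1.0, 0.0, -0.003]
contact_force: [-6.1, 0.1, 9.3]
gripper_width: 43.4
grasp_force: 63.0
```

arm_command(
  steps=[-0.0015,0,0,0,0,0,0,0],
)

```text
clock: 18.45
position: [542.8, -164.8, 34.5]
ee_rot: [-0.02, 1.0, 0.0, -0.004]
contact_force: [-7.3, 0.6, 11.4]
gripper_width: 43.1
grasp_force: 63.1
```

arm_command(
  steps=[-0.001,0,0,0,0,0,0,0],
)

```text
clock: 18.7
position: [544.1, -164.7, 34.5]
ee_rot: [-0.02, 1.0, 0.0, -0.003]
contact_force: [-6.2, -0.4, 8.9]
gripper_width: 43.4
grasp_force: 62.9
```

arm_command(
  steps=[-0.001,0,0,0,0,0,0,0],
)

```text
clock: 18.95
position: [544.6, -164.7, 34.5]
ee_rot: [-0.02, 1.0, 0.0, -0.004]
contact_force: [-7.8, 1.0, 11.2]
gripper_width: 43.0
grasp_force: 63.0
```

arm_command(
  steps=[-0.001,0,0,0,0,0,0,0],
)

```text
clock: 19.2
position: [545.3, -164.7, 34.4]
ee_rot: [-0.02, 1.0, 0.0, -0.004]
contact_force: [-7.2, -0.3, 11.4]
gripper_width: 43.3
grasp_force: 63.0
```

arm_command(
  steps=[-0.0007,0,0,0,0,0,0,0],
)

```text
clock: 19.45
position: [545.9, -164.7, 34.4]
ee_rot: [-0.02, 1.0, 0.0, -0.004]
contact_force: [-7.7, -0.4, 10.9]
gripper_width: 43.4
grasp_force: 63.0
```

arm_command(
  steps=[-0.0008,0,0,0,0,0,0,0],
)

```text
clock: 19.7
position: [546.9, -164.7, 34.4]
ee_rot: [-0.02, 1.0, 0.0, -0.004]
contact_force: [-7.6, -0.4, 10.6]
gripper_width: 43.3
grasp_force: 63.1
```

arm_command(
  steps=[-0.0008,0,0,0,0,0,0,0],
)

```text
clock: 19.95
position: [547.2, -164.7, 34.4]
ee_rot: [-0.02, 1.0, 0.0, -0.005]
contact_force: [-8.7, -0.6, 11.6]
gripper_width: 43.1
grasp_force: 63.1
```

arm_command(
  steps=[-0.0008,0,0,0,0,0,0,0],
)

```text
clock: 20.2
position: [547.8, -164.6, 34.4]
ee_rot: [-0.02, 1.0, 0.0, -0.005]
contact_force: [-7.8, 0.1, 12.3]
gripper_width: 43.5
grasp_force: 63.1
```

arm_command(
  steps=[-0.0008,0,0,0,0,0,0,0],
)

```text
clock: 20.45
position: [548.2, -164.6, 34.3]
ee_rot: [-0.02, 1.0, 0.0, -0.005]
contact_force: [-9.2, -0.0, 11.6]
gripper_width: 43.2
grasp_force: 63.2
```

arm_command(
  steps=[-0.0006,0,0,0,0,0,0,0],
)

```text
clock: 20.7
position: [548.3, -164.6, 34.3]
ee_rot: [-0.02, 1.0, 0.0, -0.006]
contact_force: [-9.3, 0.1, 13.4]
gripper_width: 43.1
grasp_force: 63.3
```

arm_command(
  steps=[-0.0008,0,0,0,0,0,0,0],
)

```text
clock: 20.95
position: [548.5, -164.6, 34.2]
ee_rot: [-0.02, 1.0, 0.0, -0.007]
contact_force: [-10.9, 0.2, 13.2]
gripper_width: 43.4
grasp_force: 63.4
```

arm_command(
  steps=[-0.0008,0,0,0,0,0,0,0],
)

```text
clock: 21.2
position: [548.6, -164.6, 34.2]
ee_rot: [-0.02, 1.0, 0.0, -0.007]
contact_force: [-12.5, -0.6, 14.7]
gripper_width: 43.4
grasp_force: 63.6
```

The pack is on the buffers (steep rise), so the click should be behind us. I relax gently to check that it holds.

arm_command(
  steps=[0.002,0,0,0,0.002,0,0,0,0,0,0,0],
)

```text
clock: 21.58
position: [548.1, -164.6, 34.5]
ee_rot: [-0.02, 1.0, -0.0, -0.003]
contact_force: [-5.8, -0.8, 9.3]
gripper_width: 43.0
grasp_force: 62.9
```

arm_command(
  steps=[0.0015,0,0,0,0,0,0,0],
)

```text
clock: 21.82
position: [547.5, -164.7, 34.5]
ee_rot: [-0.02, 1.0, -0.0, -0.002]
contact_force: [-4.5, -1.2, 8.9]
gripper_width: 43.3
grasp_force: 62.9
```

arm_command(
  steps=[0.0015,0,0,0,0,0,0,0],
)

```text
clock: 22.08
position: [546.7, -164.7, 34.6]
ee_rot: [-0.02, 1.0, -0.0, -0.002]
contact_force: [-4.7, -1.6, 8.1]
gripper_width: 43.1
grasp_force: 62.7
```

arm_command(
  steps=[0.001,0,0,0,0,0,0,0],
)

```text
clock: 22.32
position: [546.6, -164.7, 34.7]
ee_rot: [-0.02, 1.0, -0.0, -0.001]
contact_force: [-3.2, -1.1, 6.8]
gripper_width: 43.3
grasp_force: 62.6
```

arm_command(
  steps=[0.0012,0,0,0,0,0,0,0],
)

```text
clock: 22.58
position: [546.5, -164.7, 34.8]
ee_rot: [-0.02, 1.0, -0.0, 0.0]
contact_force: [-1.1, -0.8, 5.3]
gripper_width: 43.2
grasp_force: 62.4
```

The catch holds: force dropped to near zero with no motion. Next: release, rise and verify.

arm_command(
  steps=[0.0003,0,0,0,0,0,0,0,0,0,0,0,0,0,0,0],
  grip=0.065,
)

```text
clock: 23.08
position: [545.8, -164.4, 33.9]
ee_rot: [-0.02, 1.0, 0.0, -0.0]
contact_force: [-0.3, -0.6, -0.1]
gripper_width: 65.0
grasp_force: 0.0
```

arm_command(
  steps=[0,0,-0.02,0,0,0,-0.04,0,0,0,-0.05,0,0.03,0,-0.04,0,0.03,0,0,0,0,0,0,0],
)

```text
clock: 23.82
position: [484.2, -166.8, 184.9]
ee_rot: [-0.02, 1.0, 0.0, 0.0]
contact_force: [0.5, 0.1, -0.2]
gripper_width: 65.0
grasp_force: 0.0
```

```bash
python3 snap.py w5; python3 - <<'E'
from h import *
i=get_image("side")[160:285,240:430,::-1]; j=cv2.imread("pics/w5.png")[140:440,180:460]
cv2.imwrite("pics/s5.png",np.hstack([j,cv2.resize(i,(456,300),interpolation=cv2.INTER_CUBIC)]))
E
```

```text
[ 484.23072264 -166.8394798   184.87099972] [-1.95695503e-02  9.99808384e-01  2.38165585e-04  4.14667845e-04] 23.825 [ 0.54602096  0.10072696 -0.21229632]
```

View pics/s5.png

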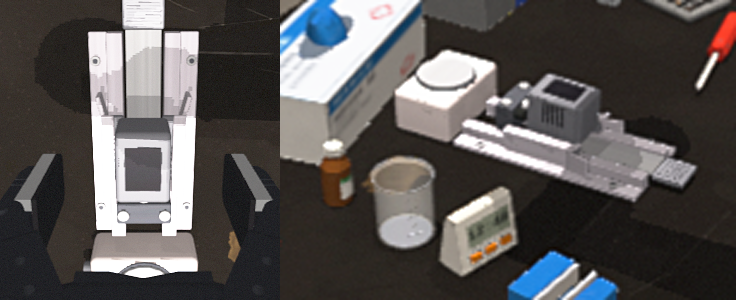

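The pack sits against the stirrer's stop block with no ejector gap, as it did when latched in the charger. The beaker, bottle and timer have not moved.

```bash
python3 -c "
from bench import *
print(job_done())"
```

```text
the job is handed in; nothing more can be done
None
```

The pack is out of the charger and latched on the stirrer's rail: it stayed put when the fingers let go, and the job is handed in at about 24 s on the clock (no verdict was shown).

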